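# Ready the screen cleaner: seat the dosing cup, open the safety cap

### The job

Get a dose of screen cleaner ready: first take the green dosing cup that stands mouth up and set it mouth up, fully home in the round pocket of the black cup stand, and let go of it. Then take the red safety cap on the white bottle by its grip bar, push it well down and keep it pushed while you twist it counter-clockwise until it is free, and lift it straight off. Finish still holding the cap level and still in the gripper, about 5 to 15 cm above the bottle's mouth and over it, with the cup still in its pocket and the upside-down cup, ink jar and squeegee left alone.

Things in the scene. Friction and masses are not known exactly. Their poses are not given: they have to be found in the camera images.
- cup: Lime-green open plastic dosing cup standing mouth up on the bench, about 40 g: 65 mm tall, outer diameter 42 mm at the foot and 47 mm at the rim, wall 3 mm. Origin at the centre of its foot, z along its axis towards the mouth.
- upturned_cup: An identical green cup standing upside down on its rim (closed foot on top, foot 42 mm wide, 65 mm tall). Leave alone. Origin at the centre of its underside on the bench, z up. The two cups may swap places.
- pocket (a point): Centre of the pocket floor of the fixed black cup stand. The pocket is a round ring of inner diameter 48 mm, outer diameter 64 mm and 14 mm deep, open upwards, yellow floor; the floor lies 10 mm above the bench; the stand's base plate is 100 x 100 x 10 mm.
- bottle: White round bottle with a blue and yellow band, 84 mm in diameter, clamped in a fixed dark steel foot (112 mm in diameter, 10 mm thick); it cannot move. Origin on the bench on the bottle's axis, z up. The neck's mouth lies 168 mm above the origin; the neck is 34 mm in diameter with three lugs out to 48 mm.
- bottle_mouth (a point): Centre of the mouth of the bottle's neck, 168 mm above the bench, z up. A sprung grey disc in the mouth pushes the cap up: 3 N when closed plus 1 N for each mm the cap is pushed down; the cap bottoms 9 mm down, at 12 N.
- cap: Red push-and-turn cap, about 60 g: round skirt 58 mm across, 26 mm tall, flat top, grip bar on top. Origin: centre of the skirt's lower rim, z up, x along the bar. Closed, the origin is 13 mm below the bottle's mouth. Held down 6 mm or more (best 7 to 8) it turns counter-clockwise seen from above; turned 0.9 to 1.3 rad (best 1.1, stop past 1.4) it is free, rises 3 mm and lifts straight off.
- cap_grip (a point): Middle of the cap's grip bar, 38 mm above the cap's origin and 12 mm above its flat top. The bar is 46 mm long (along x), 18 mm thick (along y) and 24 mm tall. Closed, it lies along the bottle's x axis within 0.1 rad. Not pushed down, the cap turns only about 0.1 rad either way before it locks (do not force it); clockwise it is always blocked.
- ink_jar: Jar of ink with black lid and yellow label, 68 mm in diameter, 75 mm tall, 300 g; leave alone. Origin at the centre of its underside.
- squeegee: Wooden squeegee with a yellow blade lying flat, 200 mm long (along its y), about 60 mm wide, 24 mm tall; leave alone. Origin under the middle of its wooden handle.
Not all that is in view belongs to the job. What is shaped like the cup but purple is not meant.

How it is judged:
On the way, in this order (a step that is already met when the one before it is completed fails the run):
1. the cup is seated mouth up in the pocket and let go (horizontal distance between cup and pocket below 0.006 m and z of cup in the frame of pocket between -0.003 and 0.003 m and angle between cup's own z axis and vertical below 0.1 rad and contact force between cup and the fingers below 0.1 N), for 0.2 s.
2. the cap is pushed down at least 5 mm on the bottle (z of cap in the frame of bottle below 0.15 m and horizontal distance between cap and bottle_mouth below 0.006 m), for 0.05 s.
3. the cap is off: its rim is above the bottle's mouth (z of cap in the frame of bottle_mouth above 0.003 m), for 0.1 s.
At the end, for the whole second after the job is handed in: Fingers hold the cap (over 1 N), still (under 30 mm/s), level within 0.3 rad, rim 30 to 200 mm above the mouth, within 40 mm of its axis, off the bottle; the cup stands untouched, mouth up in the pocket: 6 mm from centre, 3 mm from floor, tilt under 0.1 rad (all of step 1 and z of cap in the frame of bottle_mouth between 0.03 and 0.2 m and horizontal distance between cap and bottle_mouth below 0.04 m and angle between cap's own z axis and vertical below 0.3 rad and linear speed of cap below 0.03 m/s and contact force between cap and the fingers above 1 N and contact force between cap and bottle below 0.1 N); the arm keeps its last pose, push and grip.
It fails at once if the upside-down cup, the ink jar or the squeegee is moved more than 30 mm or tipped (distance of any of upturned_cup, ink_jar, squeegee from where it was at the start of the episode above 0.03 m or angle between any of upturned_cup, ink_jar's own z axis and vertical above 0.4 rad).
It fails at once if the cap is forced round past its lock without being pushed down (z of cap in the frame of bottle above 0.1507 m and z of cap in the frame of bottle_mouth below -0.004 m and angle between the x axis of cap and the x axis of bottle, either way round between 0.3 and 0.65 rad).
It also fails if it takes over 46 s, if anything falls off the work surface, if the arm or the gripper's body presses on something with over 40 N, if the wrist force passes 120 N, or if a joint passes its speed limit or range.

### The arm

A 6-joint arm with a two-finger parallel gripper is mounted at the origin on the work surface. World frame = base frame: x ahead of the robot, y to its left, z up, the work surface at z = 0. Lengths are in m, angles in rad, forces in N, time in s.
With the tool pointing down it reaches from about 0.325 to 0.9 m from the base axis. Payload 3.5 kg.
Tool frame: the origin (TCP) lies midway between the tips of the shut fingers; the grasp point (between the pads) lies 19 mm behind it (arm.grip_depth is the distance from the TCP to the grasp point, in m); z points along the fingers, y is the line along which they close (so a half turn about z gives the same grasp; the last joint's range is limited). The gripper opens to 85 mm and grips with 20 to 120 N. Pads are 22 mm wide; open, the fingers measure 114 mm over their backs; the gripper's body (76 mm by 85 mm) begins 54 mm behind the grasp point. The pads swing forward as they close: fully open they stand 13 mm farther back than shut.
Start: joints at [-1.237, 0.276, -0.026, 1.268, 0, 1.467], TCP at [0.264, -0.566, 0.231] pointing down, gripper open.
Joint ranges: [-3.12, 3.12], [-0.85, 1.88], [-1.08, 1.24], [-1.95, 2.15], [-1.57, 1.53], [-3.14, 3.14]. Speed limits (rad/s): [2.57, 2.57, 3.14, 3.14, 3.14, 3.14].

### API

Orientations are given as a 3x3 rotation matrix whose columns are the frame's x, y, z axes.
In Python, from bench import arm gives the robot as it stands. Calls block until the motion is done:
- arm.goto(position, orientation): joint-space move of the TCP to a pose.
- arm.move_straight(position, frame=None, speed=0.15): straight line of the TCP; frame=None keeps the orientation; speed is the mean speed in m/s.
- arm.move_joints(angles): joint-space move.
- arm.release() and arm.gripper_close(squeeze=None): open the fingers fully, or close them until they stop; squeeze is the grip in N (None keeps the last).
- arm.dwell(seconds).
- arm.inverse_kinematics(position, orientation): joint angles nearest the present ones, or None.
- arm.camera(name): name is "scene" or "top"; returns a dict with "color" (400x640x3 uint8, blue, green, red), "fx", "fy", "cx", "cy" (pixels), "dist" ([k1, k2, p1, p2, k3] as OpenCV has them; the pictures are not rectified), "R" (3x3) and "t" (3): a world point X has camera coordinates R X + t. Camera axes: x right, y down, z forward; pixel columns grow to the right and rows downward; lengths in m; the calibration is good to about 2 mm. A picture is of the moment at which its call begins. There is no depth.
A pose or a line that the arm cannot do raises arm.MotionError and nothing moves.
- arm.job_done(): hands the job in; it is judged then, once.
Readings, each from a call of its own:
- arm.current_clock(): time.
- arm.current_joints(): joint angles.
- arm.current_joint_velocities(): joint speeds.
- arm.current_joint_efforts(): joint torques, N m.
- arm.current_tool_pos(): TCP position.
- arm.current_orientation(): TCP orientation.
- arm.current_contact_force(): force on the tool from outside, world axes, zero at the start.
- arm.current_moment(): the same for the moment, N m.
- arm.current_width(): finger opening in m.
- arm.current_grasp_force(): force on a finger pad.
Only numpy, scipy, OpenCV 4.12 (cv2) and the standard library are available. Lean on these libraries where they do the work, as an engineer would, in place of code of your own. Each camera call takes 0.05 s, during which the arm holds its last target. There are 200 camera calls.

## Working session

There is one attempt and no reset: what is moved stays moved. The work goes in short steps, each a Python script; the robot and the scene stay as the last script left them, time stands still between calls to the robot, and variables do not carry over. Pictures are saved under pics/ and viewed, at most 10 in all, crops included, and the job is handed in when it is done.

```bash
mkdir -p pics; ls; python3 - <<'E'
from bench import arm
import cv2,pickle
d={}
for n in("scene","top"):
    c=arm.camera(n);d[n]=c;cv2.imwrite(f"pics/{n}0.png",c["color"])
    print(n,c["fx"],c["fy"],c["cx"],c["cy"],c["dist"],(-c["R"].T@c["t"]),c["R"][2])
pickle.dump(d,open("d0.pkl","wb"))
print(arm.current_clock(),arm.grip_depth,arm.current_orientation())
E
```

```text
pics
scene 392.73264871209034 392.73264871209034 321.7052026895823 202.54972469180635 [-0.0090009  0.         0.         0.         0.       ] [ 1.28014167 -0.30216265  0.66036517] [-0.74296465  0.32868563 -0.58306885]
top 391.6930400656046 391.6930400656046 316.6610225727757 191.07617495953463 [-0.0214711  0.         0.         0.         0.       ] [ 0.50320574 -0.02339411  1.09263749] [ 0.12024147  0.00562982 -0.99272871]
0.1 0.0187 [[ 9.06116792e-01  4.23027081e-01 -6.69414493e-04]
 [ 4.23027570e-01 -9.06114875e-01  1.87313613e-03]
 [ 1.85820879e-04 -1.98046088e-03 -9.99998022e-01]]
```

View pics/top0.png

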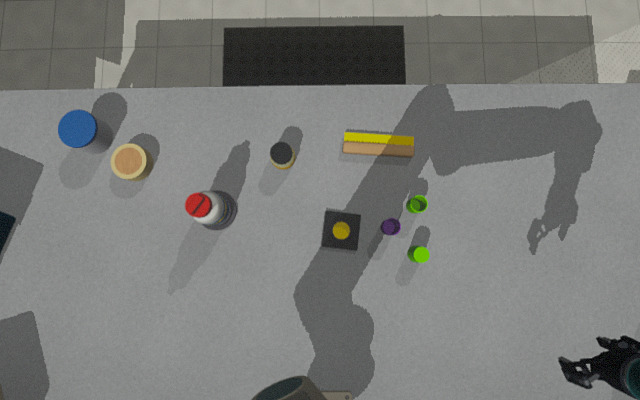

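View pics/scene0.png

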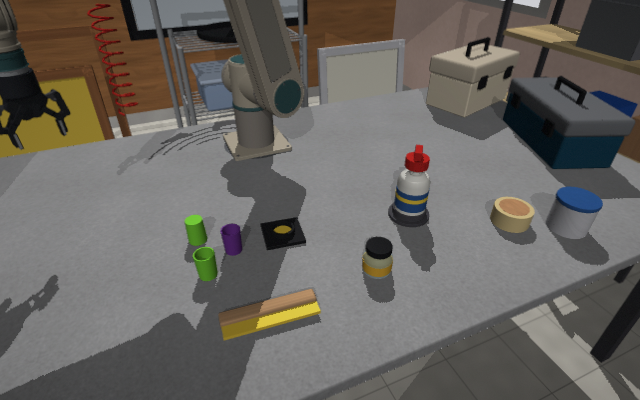

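The open green cup is at top (417,204) and scene (205,264). What could be mistaken for it: the upturned green cup at top (421,254), scene (195,230), and the purple cup at top (390,227), scene (232,240). I choose the one with the dark open mouth at (417,204) and will check it in a crop. The stand is at top (341,230) and the red cap at (198,205).

```bash
cat > h.py <<'E'
import numpy as np,cv2
from bench import arm
def K(c): return np.array([[c["fx"],0,c["cx"]],[0,c["fy"],c["cy"]],[0,0,1]])
def ray(c,px):
    p=cv2.undistortPoints(np.array([[px]],float),K(c),np.array(c["dist"]))[0,0]
    d=c["R"].T@np.array([p[0],p[1],1]); return -c["R"].T@c["t"],d/np.linalg.norm(d)
def onz(c,px,z):
    o,d=ray(c,px); return o+d*(z-o[2])/d[2]
def tri(rs):
    A=0;b=0
    for o,d in rs:
        P=np.eye(3)-np.outer(d,d);A=A+P;b=b+P@o
    return np.linalg.solve(A,b)
def blobs(c,lo,hi,amin=40):
    m=cv2.inRange(cv2.cvtColor(c["color"],cv2.COLOR_BGR2HSV),lo,hi)
    m=cv2.morphologyEx(m,cv2.MORPH_CLOSE,np.ones((3,3)))
    cs,_=cv2.findContours(m,cv2.RETR_EXTERNAL,cv2.CHAIN_APPROX_NONE)
    return sorted([k for k in cs if cv2.contourArea(k)>amin],key=lambda k:-cv2.contourArea(k))
def cen(k):
    M=cv2.moments(cv2.convexHull(k));return np.array([M["m10"],M["m01"]])/M["m00"]
COL=dict(green=((40,120,50),(75,255,255)),purple=((125,80,20),(160,255,255)),yellow=((20,130,40),(35,255,255)))
E
python3 - <<'E'
from h import *
import pickle
np.set_printoptions(precision=4,suppress=True)
d=pickle.load(open("d0.pkl","rb"));t,s=d["top"],d["scene"]
for n in COL:
    for v,c in d.items():
        for k in blobs(c,*COL[n],25):
            p=cen(k); print(n,v,p.round(1),cv2.contourArea(k),cv2.boundingRect(k),onz(c,p,.01 if n=="yellow" else .033)[:2])
for nm,a,b in(("open",(417,204),(205,264)),("up",(421,254),(195,230))):
    f=lambda c,q:min((cen(k) for k in blobs(c,*COL["green"])),key=lambda p:np.hypot(*(p-q)))
    print(nm,tri([ray(t,f(t,a)),ray(s,f(s,b))]))
# red cap
for v,c in d.items():
    h=cv2.cvtColor(c["color"],cv2.COLOR_BGR2HSV);h[...,0]=(h[...,0].astype(int)+90)%180
    k=blobs(dict(color=cv2.cvtColor(h,cv2.COLOR_HSV2BGR)),(80,150,40),(96,255,255));
    for q in k: print("red",v,cen(q),cv2.contourArea(q),cv2.boundingRect(q))
    # stand black
z=lambda c,x,y,w,h,f:cv2.resize(c["color"][y:y+h,x:x+w],None,fx=f,fy=f,interpolation=cv2.INTER_CUBIC)
a=np.hstack([z(t,310,180,130,90,3.0),z(t,175,180,70,60,4.5)[:270,:315]])
b=np.hstack([z(s,175,205,140,80,2.8),z(s,380,140,60,90,224/90)])
W=max(a.shape[1],b.shape[1]);pad=lambda i:cv2.copyMakeBorder(i,0,0,0,W-i.shape[1],0)
cv2.imwrite("pics/crop.png",np.vstack([pad(a),pad(b)]))
E
```

```text
green scene [200.9 247.7] 1071.0 (185, 215, 32, 66) [ 0.5347 -0.2836]
green top [417.1 204. ] 271.0 (407, 195, 21, 18) [ 0.5936 -0.2896]
green top [418.3 254. ] 267.5 (408, 246, 22, 17) [ 0.4594 -0.2876]
purple scene [231.4 238.8] 494.5 (220, 224, 22, 32) [ 0.5317 -0.2101]
purple top [391.  226.4] 224.0 (381, 218, 20, 17) [ 0.5338 -0.2169]
yellow scene [ 52.3 118.5] 3790.5 (0, 77, 105, 80) [-0.5163 -0.7017]
yellow scene [269.6 320. ] 1266.5 (221, 301, 100, 39) [ 0.7796 -0.1938]
yellow scene [376.3 267.9] 195.0 (363, 259, 29, 18) [0.7384 0.076 ]
yellow scene [ 52.5 105.3] 113.0 (46, 98, 15, 15) [-0.6762 -0.7164]
yellow scene [  4.2 118.1] 110.5 (0, 110, 10, 18) [-0.6007 -0.8828]
yellow scene [282.2 229.1] 100.5 (273, 225, 19, 9) [ 0.5187 -0.0771]
yellow scene [410.8 198.4] 76.0 (396, 193, 32, 11) [0.5351 0.3086]
yellow top [378.3 138.6] 580.5 (344, 132, 70, 14) [ 0.7821 -0.1931]
yellow top [340.8 230. ] 223.0 (332, 221, 18, 19) [ 0.5257 -0.0827]
open [ 0.5892 -0.2818  0.0775]
up [ 0.4595 -0.2917 -0.0257]
red scene [112.3338  57.1663] 586.5 (87, 4, 51, 112)
red scene [417.1806 159.2137] 420.5 (405, 145, 25, 27)
red top [197.6763 204.6418] 435.0 (186, 193, 25, 24)
```

View pics/crop.png

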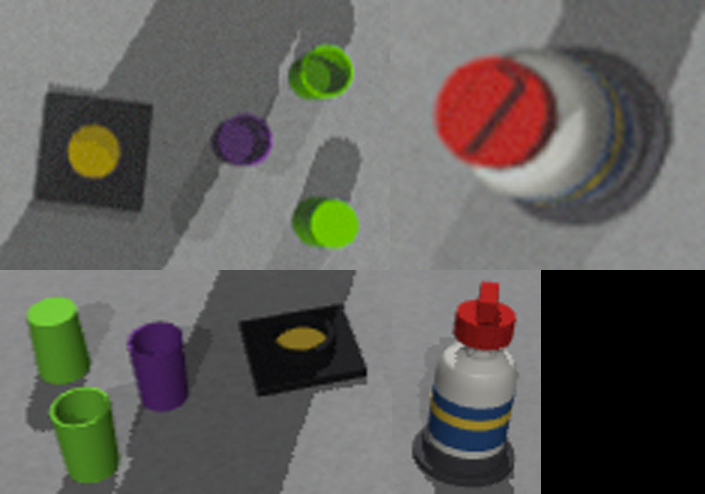

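The crop confirms the choice: the open cup (dark mouth) is at top (417,204), and the one at (421,254) is closed on top. The pocket is at (341,230). The cap's bar runs about -38° in the world (dark bar edge in the top view, seen end-on in the scene view).

```bash
cat >> h.py <<'E'
def Rz(a):  # tool down, tool y (closing line) along world angle a
    y=np.array([np.cos(a),np.sin(a),0]);z=np.array([0,0,-1.]);return np.column_stack([np.cross(y,z),y,z])
def st(m=""):
    print(m,"t%.1f"%arm.current_clock(),"tcp",arm.current_tool_pos().round(4),"w%.4f"%arm.current_width(),"F",np.round(arm.current_contact_force(),1),"g%.1f"%arm.current_grasp_force(),"j6 %.2f"%arm.current_joints()[5])
E
python3 - <<'E'
from h import *
import pickle
np.set_printoptions(precision=4,suppress=True)
d=pickle.load(open("d0.pkl","rb"));t,s=d["top"],d["scene"]
# split greens in scene by rows
m=cv2.inRange(cv2.cvtColor(s["color"],cv2.COLOR_BGR2HSV),*COL["green"]);m2=m.copy();m2[:247]=0;m2[:,:193]=0
p=cen(cv2.findNonZero(m2));pt=cen(blobs(t,*COL["green"])[0])
cup=tri([ray(t,pt),ray(s,p)]);print("cup",p,cup,onz(s,p,.033),onz(t,pt,.033))
h=lambda c:cv2.inRange(cv2.cvtColor(255-c["color"],cv2.COLOR_BGR2HSV),(82,100,60),(98,255,255))
for n,c,x0,x1 in(("top",t,180,215),("scene",s,400,435)):
    m=h(c);m[:,:x0]=0;m[:,x1:]=0;m[215:]=0;m[:130]=0
    q=cen(cv2.findNonZero(m));print(n,q,onz(c,q,.18))
# dark stand: quad in top
g=cv2.cvtColor(t["color"],cv2.COLOR_BGR2GRAY)[205:255,315:368]
m=((g<70)*255).astype(np.uint8);m=cv2.morphologyEx(m,cv2.MORPH_CLOSE,np.ones((9,9)))
k=max(cv2.findContours(m,0,1)[0],key=cv2.contourArea);r=cv2.minAreaRect(k);print("stand",r,onz(t,np.array(r[0])+[315,205],.012))
# bar's dark line in top
hs=cv2.cvtColor(t["color"],cv2.COLOR_BGR2HSV)[193:217,186:211,2].astype(int)
print(hs)
for a in(0,np.pi/2):
  for da in(0,np.pi):
    q=arm.inverse_kinematics([.592,-.287,.13],Rz(a+da));print(a,da,q)
E
```

```text
cup [205.2175 263.1118] [ 0.5938 -0.286   0.0369] [ 0.5907 -0.2835  0.033 ] [ 0.5936 -0.2896  0.033 ]
top [196.9224 203.9092] [0.5862 0.2631 0.18  ]
scene [417.8911 157.8487] [0.5882 0.2663 0.18  ]
stand ((25.775238037109375, 27.373027801513672), (35.942142486572266, 40.74766540527344), 6.842772960662842) [ 0.5193 -0.0824  0.012 ]
[[148 147 144 147 145 149 154 166 169 177 176 172 168 141 122 122 123 129
  130 136 139 134 134 129 124]
 [144 150 149 149 155 165 176 180 182 175 169 165 142 116 115 125 127 121
  118 121 131 141 139 138 136]
 [145 147 147 162 172 177 179 177 176 170 173 171 158 126 106 112 122 129
  123 111 108 121 138 143 142]
 [144 147 163 174 177 179 181 176 175 174 177 178 181 165 142 116 113 120
  127 124 125 107 119 136 146]
 [143 160 175 179 180 178 180 174 171 174 179 177 177 182 176 154 117 102
  121 145 163 135 105 111 140]
 [154 172 179 179 178 176 168 164 174 177 176 176 177 176 183 177 138  86
   98 164 184 163 119  93 121]
 [161 177 178 179 181 174 159 167 177 177 180 179 174 181 180 169 120  80
   87 162 183 175 143  94 102]
 [171 177 179 179 177 171 168 17
[... 1335 characters left out ...]
145 147 163 165 163 140 103  96 123 155 170 179 179 181 179 176 181 181
  170 142 100  77 108 148 183]
 [145 146 147 147 152 151 145 142 154 170 176 181 180 181 179 178 180 178
  158 112  84 110 154 176 192]
 [137 147 147 146 156 160 165 166 172 172 176 176 180 180 177 178 164 148
  134 113 121 156 181 189 188]
 [142 142 146 145 148 153 153 167 180 172 167 168 166 162 158 157 124 115
  120 154 172 181 189 190 189]]
0 0 [-0.5496  0.398  -0.0778  1.095   0.      1.0212]
0 3.141592653589793 [-0.5496  0.398  -0.0778  1.095   0.     -2.1204]
1.5707963267948966 0 [-0.5496  0.398  -0.0778  1.095   0.     -0.5496]
1.5707963267948966 3.141592653589793 [-0.5496  0.398  -0.0778  1.095   0.      2.592 ]
```

Cup at about (0.592, -0.287), mid-height 0.037 (plausible). Squeeze it in two perpendicular directions to centre it in the gripper.

```bash
python3 - <<'E'
from h import *
c=[.592,-.287]
arm.goto([*c,.13],Rz(0));st("above")
arm.move_straight([*c,.023],speed=.2);st()
arm.gripper_close(25);st("sq1")
arm.release()
arm.move_straight([*c,.085],speed=.25)
arm.goto([*c,.085],Rz(np.pi/2));arm.move_straight([*c,.023],speed=.2)
arm.gripper_close(25);st("sq2")
i=[arm.camera(n)["color"] for n in("scene","top")]
cv2.imwrite("pics/g1.png",np.hstack([cv2.resize(i[0][190:310,150:320],None,fx=2.3,fy=2.3),cv2.resize(i[1][160:280,330:500],None,fx=2.3,fy=2.3)]))
E
```

```text
above t1.7 tcp [ 0.5918 -0.2882  0.1304] w0.0852 F [ 0.5 -0.6  0.3] g0.0 j6 1.02
 t2.4 tcp [ 0.5925 -0.288   0.0238] w0.0852 F [-0.4 -0.8 -0.1] g0.0 j6 1.02
sq1 t2.9 tcp [ 0.5932 -0.2877  0.0248] w0.0463 F [0.1 0.2 6.1] g24.9 j6 1.02
sq2 t6.0 tcp [ 0.5932 -0.2876  0.0247] w0.0452 F [0.4 1.4 5.6] g25.0 j6 -0.55
```

View pics/g1.png

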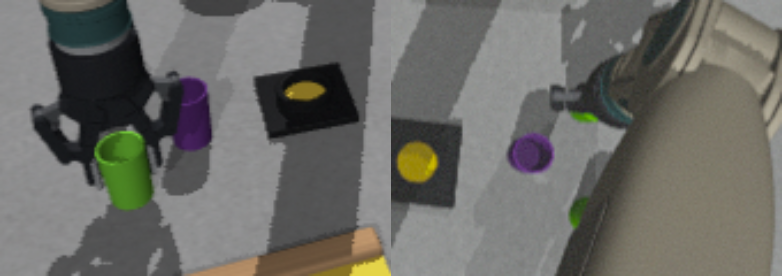

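The cup is held between the fingers (width 45 mm fits), with the purple cup clear of them. Next I use the held cup as a calibration check on the scene camera, then carry it over.

```bash
python3 - <<'E'
from h import *
np.set_printoptions(precision=4,suppress=True)
def cupscene(s,x0,x1,r0):
    m=cv2.inRange(cv2.cvtColor(s["color"],cv2.COLOR_BGR2HSV),*COL["green"]);m[:r0]=0;m[:,:x0]=0;m[:,x1:]=0
    return cen(cv2.findNonZero(m))
s=arm.camera("scene");p=cupscene(s,188,225,240);print("cup scene",p,onz(s,p,.033))
t=arm.camera("top")
y=cen([k for k in blobs(t,*COL["yellow"]) if abs(cen(k)-[341,230]).max()<8][0]);P=onz(t,y,.01);print("pocket top",P)
# stand plate in scene: dark quad
g=s["color"].max(2)[205:260,250:315]
m=((g<48)*255).astype(np.uint8);m=cv2.morphologyEx(m,cv2.MORPH_CLOSE,np.ones((9,9)))
k=cv2.convexHull(max(cv2.findContours(m,0,1)[0],key=cv2.contourArea));q=cv2.approxPolyDP(k,3,True)[:,0]+[250,205];print(q.tolist(),[onz(s,u.astype(float),.01)[:2] for u in q])
arm.move_straight([.592,-.287,.13],speed=.2);st("lift")
arm.goto([.5245,-.081,.13],Rz(np.pi/2));st("over")
s=arm.camera("scene");cv2.imwrite("pics/g2.png",cv2.resize(s["color"][130:270,190:350],None,fx=3,fy=3))
p=cupscene(s,200,350,100);o=arm.current_tool_pos();print("held",p,onz(s,p,o[2]+.009),o)
E
```

```text
cup scene [203.9239 263.0549] [ 0.5893 -0.2862  0.033 ]
pocket top [ 0.5254 -0.0831  0.01  ]
[[296, 217], [305, 242], [267, 249], [261, 224]] [array([ 0.4851, -0.0262]), array([ 0.5892, -0.0415]), array([ 0.5762, -0.136 ]), array([ 0.4766, -0.1215])]
lift t6.9 tcp [ 0.5912 -0.2865  0.1288] w0.0450 F [-0.1 -0.1 -0.9] g25.5 j6 -0.55
over t7.8 tcp [ 0.5253 -0.0818  0.1298] w0.0450 F [-0.  -1.1  0.2] g25.5 j6 -0.28
held [245.0294 206.624 ] [ 0.5618 -0.1723  0.139 ] [ 0.5257 -0.0823  0.13  ]
```

View pics/g2.png

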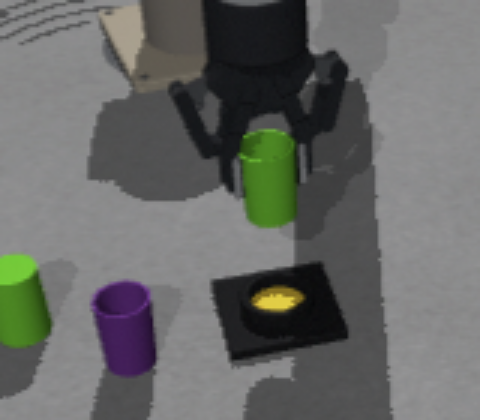

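The scene view shows the cup held upright over the stand, its foot around (270,222) in the crop. The pocket at (276,298) is directly below. I lower it with a force check.

```bash
python3 - <<'E'
from h import *
x=[.5255,-.083]
arm.move_straight([*x,.052],speed=.15);arm.dwell(.2);st("near")
f0=np.array(arm.current_contact_force())
for z in(.047,.043,.039,.036,.0345):
    arm.move_straight([*x,z],speed=.04);st(z)
    if arm.current_contact_force()[2]-f0[2]>8:break
s=arm.camera("scene");cv2.imwrite("pics/g3.png",cv2.resize(s["color"][160:270,210:340],None,fx=3.5,fy=3.5))
E
```

```text
near t8.7 tcp [ 0.5267 -0.0834  0.0533] w0.0452 F [ 1.4 -1.3 -0.4] g25.5 j6 -0.28
0.047 t9.0 tcp [ 0.5252 -0.0829  0.0468] w0.0451 F [-0.4  0.1  0.1] g25.5 j6 -0.28
0.043 t9.2 tcp [ 0.5251 -0.0828  0.0426] w0.0451 F [ 0.3  0.5 -0.7] g25.5 j6 -0.28
0.039 t9.5 tcp [ 0.5251 -0.0829  0.0386] w0.0452 F [-0.3 -0.4 -0.3] g25.5 j6 -0.28
0.036 t9.7 tcp [ 0.5253 -0.0829  0.0358] w0.0448 F [-0.1 -0.9 -0.6] g25.5 j6 -0.28
0.0345 t10.0 tcp [ 0.5258 -0.0831  0.0348] w0.0450 F [-0.2  0.4  0.9] g25.5 j6 -0.28
```

View pics/g3.png

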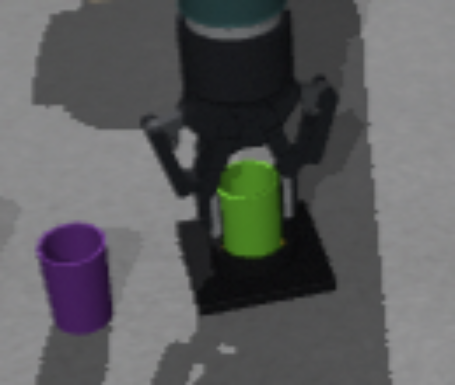

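The cup went into the pocket without contact force, at full depth. Now I release and retreat, then measure the cap axis with a fixed-radius circle fit and take the bar's direction from its dark edge.

```bash
python3 - <<'E'
from h import *
from scipy.optimize import least_squares
np.set_printoptions(precision=4,suppress=True)
arm.release();p=arm.current_tool_pos();arm.move_straight([p[0],p[1],.16],speed=.2);st("rel")
s=arm.camera("scene");cv2.imwrite("pics/g4.png",np.hstack([cv2.resize(s["color"][200:270,210:340],None,fx=3,fy=3),]))
import pickle
t=pickle.load(open("d0.pkl","rb"))["top"]
x0,y0,f=178,185,8
big=cv2.resize(t["color"][y0:225,x0:222],None,fx=f,fy=f,interpolation=cv2.INTER_CUBIC)
b,g,r=[big[...,i].astype(int) for i in range(3)]
m=((r>2*np.maximum(b,g))*255).astype(np.uint8)
k=max(cv2.findContours(m,0,cv2.CHAIN_APPROX_NONE)[0],key=cv2.contourArea)
px=(cv2.convexHull(cv2.approxPolyDP(k,1,True))[:,0] if 0 else k[::6,0])
px=(px+.5)/f-.5+[x0,y0]
W=np.array([onz(t,q,.181)[:2] for q in px])
# far side (from camera nadir) and not near bar ends
c=np.array([.587,.266])
for _ in range(4):
    d=W-c;a=np.arctan2(d[:,1],d[:,0]);sel=(d@np.array([.25,.97])>-.003)
    q=least_squares(lambda v:np.hypot(*(W[sel]-v[:2]).T)-v[2],[*c,.029],loss="soft_l1",f_scale=.001);c=q.x[:2]
print("free r",q.x,"rms",np.sqrt(np.mean(q.fun**2)),sel.sum())
q=least_squares(lambda v:np.hypot(*(W[sel]-v).T)-.029,c);print("fixed r",q.x)
# bar edge
V=t["color"].max(2)[198:214,190:208].astype(float);P=[]
for i in range(1,15):
    w=np.clip(130-V[i],0,None);w[17-min(i,17):]*=1
    j=int(np.argmin(V[i,:max(18-int(.8*i)+2,6)]));sl=slice(max(j-2,0),j+3);ww=np.clip(150-V[i,sl],0,None);P.append([190+(np.arange(18)[sl]*ww).sum()/ww.sum(),198+i])
Wb=np.array([onz(t,u,.193)[:2] for u in P]);print(Wb[::4])
vx,vy,bx,by=cv2.fitLine(Wb.astype(np.float32),cv2.DIST_HUBER,0,.01,.01).ravel();print("bar ang",np.arctan(vy/vx),"pt",bx,by)
E
```

```text
rel t11.3 tcp [ 0.5246 -0.0828  0.159 ] w0.0857 F [-1.3  1.1 -0.1] g0.0 j6 -0.28
free r [0.5851 0.2631 0.028 ] rms 0.00025817279008279767 49
fixed r [0.5847 0.2619]
[[0.5963 0.2447]
 [0.587  0.2511]
 [0.5778 0.2579]
 [0.5686 0.265 ]]
bar ang -0.64447784 pt 0.5810541 0.2556249
```

View pics/g4.png

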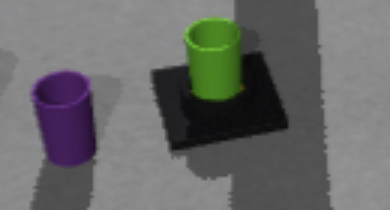

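The cup stands upright in the pocket, with the ring rim around it and the fingers away. Next is the bar grip: closing line at 0.926 rad, axis near (0.587, 0.2645).

```bash
python3 - <<'E'
from h import *
c=[.587,.2645];a=-.6445+np.pi/2
arm.move_straight([.5246,-.0828,.27],speed=.3)
arm.goto([*c,.27],Rz(a));st("over")
arm.move_straight([*c,.215],speed=.2);st()
arm.move_straight([*c,.1855],speed=.06);arm.dwell(.2);st("down")
n=np.array([np.cos(a),np.sin(a)]);u=np.array([n[1],-n[0]])
arm.gripper_close(30);arm.dwell(.3);st("closed")
for _ in range(3):
    f=np.array(arm.current_contact_force());print("n,u force",f[:2]@n,f[:2]@u,"moment",np.round(arm.current_moment(),2));arm.dwell(.1)
i=[arm.camera(v)["color"] for v in("scene","top")]
cv2.imwrite("pics/g5.png",np.hstack([cv2.resize(i[0][110:210,370:470],None,fx=4,fy=4),cv2.resize(i[1][160:260,160:260],None,fx=4,fy=4)]))
E
```

```text
over t13.2 tcp [0.5866 0.2636 0.2688] w0.0855 F [ 0.1 -1.1  0.4] g0.0 j6 0.97
 t13.6 tcp [0.5866 0.2634 0.2145] w0.0854 F [-0.3  0.   1.5] g0.0 j6 0.97
down t14.5 tcp [0.5873 0.2646 0.186 ] w0.0852 F [ 0.7  0.5 -0.8] g0.0 j6 0.97
closed t15.4 tcp [0.587  0.2644 0.1857] w0.0171 F [-0.3  0.2  1.3] g36.4 j6 0.97
n,u force -0.06321675285181388 -0.36391900910206426 moment [-0.17  0.15  0.02]
n,u force -1.7058095580724473 -0.09013564900557358 moment [-0.09  0.22 -0.01]
n,u force -1.0213421372634865 -0.7894327617748319 moment [-0.15  0.2  -0.07]
```

View pics/g5.png

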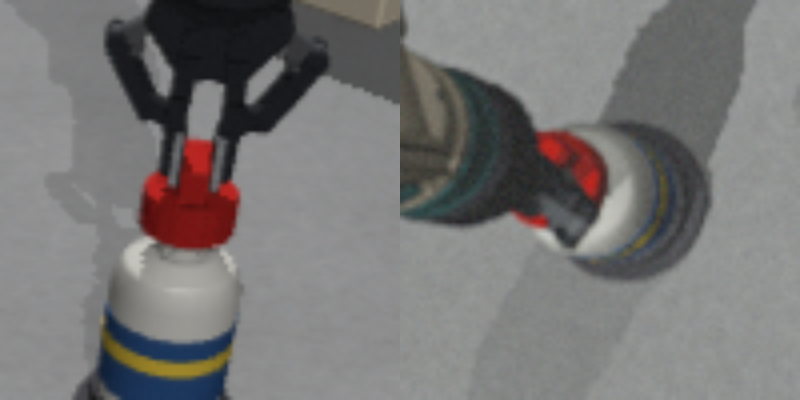

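The bar sits between both pads (width 17 mm for an 18 mm bar) with almost no side force. I grip harder, push down to about 7.5 mm (10.5 N expected), then twist in steps while monitoring.

```bash
cat >> h.py <<'E'
def fz(n=8):
    F=[]
    for _ in range(n): F.append(arm.current_contact_force());arm.dwell(.02)
    return np.mean(F,0)
E
python3 - <<'E'
from h import *
c=[.587,.2645]
arm.gripper_close(80);arm.dwell(.2);st("grip");f0=fz();z0=arm.current_tool_pos()[2];print(f0.round(1),z0)
z=.1855-.004
for _ in range(8):
    arm.move_straight([*c,z],speed=.03);f=fz()-f0;d=z0-arm.current_tool_pos()[2]
    print("cmd %.4f dF %s depth %.4f"%(z,f.round(1),d))
    if f[2]>14 or d>.0072: break
    z-=.0012
st("pushed")
E
```

```text
grip t16.2 tcp [0.587  0.2645 0.1855] w0.0162 F [-1.  -1.   3.1] g82.6 j6 0.97
[-1.1 -0.9  2.4] 0.18548585269784626
cmd 0.1815 dF [-0.2  0.5  3.5] depth 0.0033
cmd 0.1803 dF [-0.8 -0.   4.2] depth 0.0043
cmd 0.1791 dF [-1.  -0.   4.9] depth 0.0052
cmd 0.1779 dF [-1.1 -0.5  6.3] depth 0.0061
cmd 0.1767 dF [-1.7 -0.5  7.2] depth 0.0071
cmd 0.1755 dF [-2.3 -0.5  8.1] depth 0.0081
pushed t18.7 tcp [0.5874 0.2647 0.1774] w0.0161 F [-3.8 -1.2 10.3] g84.0 j6 0.97
```

```bash
python3 - <<'E'
from h import *
c=[.587,.2645];a0=-.6445+np.pi/2;z=.1754
def yaw():
    R=arm.current_orientation();return np.arctan2(R[1,1],R[0,1])
for th in(.15,.3,.45,.6,.75,.9,1.0,1.1):
    arm.goto([*c,z],Rz(a0+th));f=fz(4)
    print("th %.2f yaw %.3f F %s Mz %.2f z %.4f w %.4f t%.1f"%(th,yaw()-a0,f.round(1),arm.current_moment()[2],arm.current_tool_pos()[2],arm.current_width(),arm.current_clock()))
    if abs(f[2])>25 or np.hypot(*f[:2])>25 or abs(arm.current_moment()[2])>2.5: print("stop");break
E
```

```text
th 0.15 yaw 0.150 F [-2.7 -0.9 10.3] Mz 0.11 z 0.1776 w 0.0160 t19.0
th 0.30 yaw 0.301 F [-2.5 -0.6  9.7] Mz 0.08 z 0.1776 w 0.0162 t19.3
th 0.45 yaw 0.450 F [-1.6 -0.5 10. ] Mz 0.06 z 0.1777 w 0.0163 t19.7
th 0.60 yaw 0.601 F [-2.4  0.  10.4] Mz 0.08 z 0.1777 w 0.0161 t20.0
th 0.75 yaw 0.751 F [-2.2  0.6 10. ] Mz 0.06 z 0.1777 w 0.0165 t20.3
th 0.90 yaw 0.900 F [-1.7  0.1 10. ] Mz 0.01 z 0.1778 w 0.0161 t20.7
th 1.00 yaw 1.001 F [-1.8  0.3 10.1] Mz 0.12 z 0.1777 w 0.0164 t21.0
th 1.10 yaw 1.101 F [-2.3  0.3 10.4] Mz 0.08 z 0.1777 w 0.0161 t21.3
```

Smooth twist, low torque. I lift gently and check that it comes free.

```bash
python3 - <<'E'
from h import *
c=[.587,.2645]
for z in(.1815,.1855,.189,.195,.205):
    arm.move_straight([*c,z],speed=.05);f=fz(4);st(z);print(f.round(1))
    if f[2]<-12: print("stuck");break
else:
    arm.move_straight([*c,.279],speed=.12);arm.dwell(.3);st("up")
i=[arm.camera(v)["color"] for v in("scene","top")]
cv2.imwrite("pics/g6.png",np.hstack([cv2.resize(i[0][80:250,270:440],None,fx=2.4,fy=2.4),cv2.resize(i[1][160:260,160:260],None,fx=3.5,fy=4.08)]))
cv2.imwrite("pics/full6.png",i[0])
E
```

```text
0.1815 t21.6 tcp [0.588  0.2656 0.1828] w0.0158 F [-1.   1.   5.4] g83.3 j6 -0.13
[-0.8  1.4  6.3]
0.1855 t22.0 tcp [0.5875 0.2648 0.1855] w0.0164 F [0.8 0.7 2.2] g82.9 j6 -0.13
[1.1 0.8 2.3]
0.189 t22.3 tcp [0.5866 0.2645 0.1885] w0.0165 F [-0.1  1.3  1. ] g82.6 j6 -0.13
[0.3 0.9 0.1]
0.195 t22.6 tcp [0.5869 0.2643 0.1951] w0.0163 F [-0.5  0.1 -1.3] g82.3 j6 -0.13
[-0.1  0.5 -0.9]
0.205 t23.0 tcp [0.5871 0.2644 0.2052] w0.0159 F [ 0.6  0.5 -0.7] g82.3 j6 -0.13
[-0.2 -0.2 -0.6]
up t24.1 tcp [0.5866 0.2643 0.2781] w0.0161 F [-0.3 -0.6 -1.9] g82.4 j6 -0.13
```

View pics/g6.png

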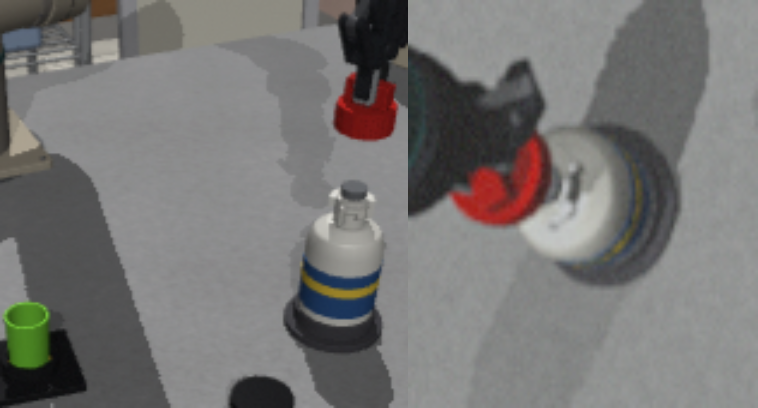

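The cap is off, held level at (365,110) in the crop, about 80 mm above the bare neck at (352,190). The cup is upright in the stand at (27,335). Handing in.

```bash
python3 -c "
from bench import arm
print(arm.job_done())"
```

```text
the job is handed in; nothing more can be done
None
```

The job is handed in at about 24 s on the robot clock: the open green cup is seated mouth up in the pocket and released, and the red cap is off and held level about 80 mm above the bottle's mouth; the hand-in gave no verdict back.

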